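Close the terminal cover of a battery module

ROBOT

A 6-joint arm with a two-finger parallel gripper is mounted at the origin on the work surface. World frame = base frame: x ahead of the robot, y to its left, z up, the work surface at z = 0. Lengths are in m, angles in rad, forces in N, time in s.
With the tool pointing down it reaches from about 0.225 to 0.875 m from the base axis. Payload 3.4 kg.
Tool frame: the origin (TCP) lies at the very end of the fingers, on their centre line; the grasp point (between the pads) lies 19 mm behind it; z points along the fingers, y is the direction in which the jaws open and shut (so a half turn about z gives the same grasp; the last joint's range is limited). The gripper opens to 85 mm and grips with 20 to 120 N. Pads are 22 mm wide; open, the fingers measure 114 mm over their backs; the gripper's body (76 mm by 85 mm) begins 54 mm behind the grasp point. The pads swing forward as they close: fully open they stand 13 mm farther back than shut.
Start: joints at [1.142, 0.276, 1.505, -0, 1.361, -0.121], TCP at [0.174, 0.548, 0.231] pointing down, gripper open.
Joint ranges: [-2.89, 2.89], [-0.75, 2.08], [0.22, 2.7], [-1.18, 4.32], [0.11, 2.71], [-2.7, 2.7]. Speed limits (rad/s): [2.57, 2.57, 3.14, 3.14, 3.14, 3.14].

INTERFACE

Orientations are given as a unit quaternion [w, x, y, z].
In Python, from rig import manip, viewer, job gives the robot as it stands.
- The arm moves only by the shell command python3 -m crank 'ROWS' [OPENING] [FORCE]. ROWS is JSON, a list of rows, each a list of 6 numbers: the shift along the tool's x, y, z in m, then the turn, a rotation vector about the tool's x, y, z in degrees. In form: [[dx, dy, dz, rx, ry, rz], ...]. A call has 1 to 20 rows; each row is the pose to reach, as a shift and turn from the pose measured when the call began, along the tool's axes at that moment; what a row does not reach only later rows make up. A row lasts 1/8 s, in which the tool goes at most 62.5 mm and 10.7 degrees, less where a joint would pass 70% of its speed; a pose out of reach is approached as far as the arm can. A call with a gripper value outside its range is refused whole. OPENING is the opening, from 0 (shut) to 1 (fully open), set as the call begins (- or left out, the last holds). The fingers move at their own pace and stop on an object; FORCE is the grip in N (left out, the last holds). Time passes only in rows, so rows that repeat a pose let the fingers close. It gives the time, the measured TCP pose, the force and the opening at its end, in the units of the state.
- manip.get_state(): the state, without advancing time (a new reading comes with each control period).
- viewer.get_image(name): name is "scene" or "top" or "wrist"; returns a dict with "frame" (420x560x3 uint8, blue, green, red), "range_z" (420x560 float32, m along the optical axis (not along the pixel's ray), 0 where there is no reading), "intrinsics" (3x3 intrinsics, pixels), "world_from_camera" (4x4, takes a point from camera to world coordinates); the wrist camera has in their place "mount" (4x4, takes a point from camera to tool coordinates, whose origin is the TCP and whose axes are the flange's). Camera axes: x right, y up, looking along -z (the intrinsics and any distortion apply to the point x, -y, -z); pixel columns grow to the right and rows downward; lengths in m; the calibration is good to about 2 mm. A picture is of the moment at which its call begins: read the wrist's pose just before it.
- job.sign_off(): hands the job in, once; it reports no verdict.
The state is a dict: "clock": time; "qpos": joint angles; "qd": joint speeds; "effort": joint torques, N m; "position": TCP position; "ee_rot": TCP orientation; "contact_force": force on the tool from outside, world axes, zero at the start; "moment": the same for the moment, N m; "width": finger opening in m.
Only numpy, scipy, OpenCV 4.12 (cv2) and the standard library are available. Lean on these libraries where they do the work, as an engineer would, in place of code of your own. Each camera call takes 0.05 s, during which the arm holds its last target. There are 200 camera calls.

TASK

One of the two open battery modules on the bench has an orange sliding cover: slide that orange cover along its rails until it is fully shut over the copper terminals, and let go of it. Leave the grey cover of the other module where it is.

Things in the scene. Friction and masses are not known exactly. Their poses are not given: they have to be found in the camera images.
- orange_module: Black battery module with the orange cover, fixed, 240 (x) by 150 (y) by 85 mm high, turned up to 0.6 rad. Origin: centre of underside, z up. Top: terminal compartment with copper bars at x 5..105, y -55..55 mm, 25 mm deep; flat parking deck on the -x half; aluminium rails along x, inner edges y = +-60 mm, tops 97 mm high. A twin with a grey cover stands left or right of it.
- orange_cover (a joint): Slide of the orange cover, in m along its module's x: 0 = fully shut, against its end stop; 0.105 = fully open. To shut it, the cover moves in the module's +x direction by the value read. It stays where it is left; moving it takes about 3 N.
- orange_grip (a point): Centre of the top of the orange cover's black grip rib, 125 mm above the bench; axes as the module's. The cover is a plate 115 (x) by 124 (y) by 5 mm, its top face 34 mm below this point. The rib stands upright mid-plate: 14 mm thick along x, 44 mm long along y, 34 mm high; pinch it from above, fingers before and behind it, or push it. Shut, it is at module x = 55, y = 0 mm.
- grey_grip (a point): The same point on the black grip rib of the grey cover of the twin module, which is to stay as it is. Axes as that module's; that cover is at least half open too and slides as easily.

How it is judged:
At the end, for the whole second after the job is handed in: The orange cover is shut to within 10 mm of its end stop and at rest, and the grey cover is within 15 mm of where it was at the start (value of joint orange_cover below 0.01 m and velocity of joint orange_cover between -0.005 and 0.005 m/s and distance of grey_grip from where it was at the start of the episode below 0.015 m); the robot touches nothing.
It fails at once if the grey cover is pushed 15 mm or more from where it was (distance of grey_grip from where it was at the start of the episode above 0.015 m).
It also fails if it takes over 29 s, if anything falls off the work surface, if the arm or the gripper's body presses on something with over 40 N, if the wrist force passes 120 N, or if a joint passes its speed limit or range.

## Working session

There is one attempt and no reset: what is moved stays moved. The work goes in short steps, Python scripts to look and compute and a shell command to move; the robot and the scene stay as the last step left them, time stands still between calls to the robot, and variables do not carry over. Pictures are saved under pics/ and viewed, about 8 in all and at most 12, crops included, and the job is handed in when it is done.

```bash
mkdir -p pics; ls
python3 - <<'E'
from rig import manip, viewer
import cv2,numpy as np
s=manip.get_state(); print({k:np.round(v,3).tolist() for k,v in s.items()})
for n in("top","scene"):
    d=viewer.get_image(n); cv2.imwrite(f"pics/{n}0.png",d["frame"]); np.savez(f"{n}0.npz",**d)
    print(n,d["intrinsics"].round(1).tolist(),d["world_from_camera"].round(3).tolist())
E
```

```text
pics
{'clock': 0.0, 'qpos': [1.142, 0.277, 1.506, -0.0, 1.361, -0.121], 'qd': [0.001, -0.001, 0.0, 0.0, 0.0, 0.001], 'effort': [0.001, -41.677, -24.58, -0.0, 0.011, -0.0], 'position': [0.174, 0.548, 0.23], 'ee_rot': [-0.0, 0.153, 0.988, -0.001], 'contact_force': [0.874, 0.252, 0.346], 'moment': [-0.02, 0.021, 0.001], 'width': 0.085}
top [[411.6, 0.0, 280.2], [0.0, 411.6, 204.3], [0.0, 0.0, 1.0]] [[0.01, 0.985, -0.173, 0.432], [-1.0, 0.005, -0.03, -0.017], [-0.029, 0.173, 0.984, 0.766], [0.0, 0.0, 0.0, 1.0]]
scene [[481.6, 0.0, 277.5], [0.0, 481.6, 216.3], [0.0, 0.0, 1.0]] [[0.753, -0.575, 0.321, 0.854], [0.658, 0.648, -0.382, -0.361], [0.012, 0.499, 0.867, 0.895], [0.0, 0.0, 0.0, 1.0]]
```

View pics/top0.png

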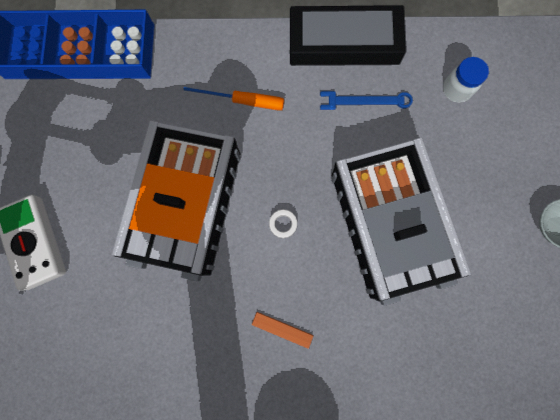

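View pics/scene0.png

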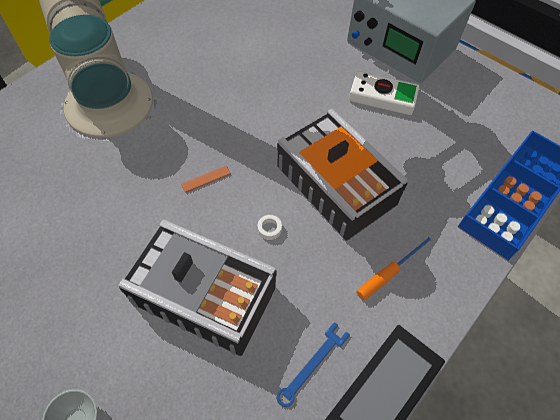

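The top view shows the orange cover at about px (173,203) with its black rib at (169,201), copper bars above it (away from the robot) at about (190,157). The grey module is on the right at about (405,225). The scene view agrees. Next I measure the orange module.

```bash
cat > h.py <<'E'
import numpy as np,cv2
def ray(d,T,uv,z):
    """pixels -> world points on plane z"""
    K=d["intrinsics"]; uv=np.atleast_2d(uv).astype(float)
    r=np.c_[(uv[:,0]-K[0,2])/K[0,0],-(uv[:,1]-K[1,2])/K[1,1],-np.ones(len(uv))]@T[:3,:3].T
    return T[:3,3]+r*((z-T[2,3])/r[:,2])[:,None]
def cover(d,lo=(0,60,150),hi=(60,150,255)):
    """orange plate contour (largest) and dark rib inside it"""
    f=d["frame"]; m=cv2.inRange(cv2.cvtColor(f,cv2.COLOR_BGR2HSV),(6,200,110),(16,255,255))
    m=cv2.morphologyEx(m,cv2.MORPH_OPEN,np.ones((3,3)))
    c=max(cv2.findContours(m,cv2.RETR_EXTERNAL,cv2.CHAIN_APPROX_NONE)[0],key=cv2.contourArea)
    fill=cv2.drawContours(np.zeros_like(m),[cv2.convexHull(c)],-1,255,-1)
    fill=cv2.erode(fill,np.ones((9,9)))
    dark=((f.max(2)<45)&(fill>0)).astype(np.uint8)*255
    k=cv2.findContours(dark,cv2.RETR_EXTERNAL,cv2.CHAIN_APPROX_NONE)[0]
    return c[:,0],(max(k,key=cv2.contourArea)[:,0] if k else None)
def rect(p):
    (c,wh,a)=cv2.minAreaRect(p[:,:2].astype(np.float32)); return np.round(c,4),np.round(wh,4),round(a,1)
E
python3 - <<'E'
from h import *
for n in("top","scene"):
    d=np.load(n+"0.npz"); T=d["world_from_camera"]; c,k=cover(d)
    print(n,"plate",rect(ray(d,T,c,.091))); print(" rib@.125",rect(ray(d,T,k,.125)),rect(k))
    uv=c.mean(0).astype(int)
    # depth check: heights around plate, and rib points by depth
    K=d["intrinsics"]; v,u=np.mgrid[:420,:560]; z=d["range_z"]
    P=np.stack([(u-K[0,2])/K[0,0]*z,-(v-K[1,2])/K[1,1]*z,-z],-1)@T[:3,:3].T+T[:3,3]
    h=P[c[:,1],c[:,0],2]; print(" plate z med",np.median(h))
    x0,y0,w,hh=cv2.boundingRect(c.astype(np.int32)); R=P[y0:y0+hh,x0:x0+w].reshape(-1,3); R=R[(R[:,2]>.118)&(R[:,2]<.132)]
    print(" rib depth",len(R),rect(R),R.mean(0))
E
```

```text
top plate (array([0.5532, 0.1869]), array([0.118 , 0.1148]), 78.3)
 rib@.125 (array([0.5501, 0.1809]), array([0.0511, 0.0157]), 77.8) (array([168.7706, 200.2823]), array([31.3465,  9.7619]), 12.5)
 plate z med 0.09177732180276832
 rib depth 253 (array([0.552 , 0.1843]), array([0.0448, 0.0142]), 78.7) [0.55148558 0.18307395 0.12541843]
scene plate (array([0.5549, 0.1856]), array([0.117 , 0.1155]), 78.3)
 rib@.125 (array([0.5597, 0.1726]), array([0.057 , 0.0266]), 78.4) (array([337.6912, 151.0147]), array([11.8113, 24.9264]), 57.5)
 plate z med 0.09080517310816599
 rib depth 148 (array([0.5542, 0.1829]), array([0.044 , 0.0142]), 78.4) [0.55487532 0.18175226 0.12371564]
```

Both views agree: the rib is 44 x 14 mm at z 0.125, at about (0.553, 0.184), with module +x at about -11.5°. Now I estimate the remaining travel, check for obstacles on the path, and compute the approach in tool axes.

Run:
```python
from h import *
from rig import manip
from scipy.spatial.transform import Rotation as Ro
d=np.load("top0.npz");T=d["world_from_camera"];s=np.load("scene0.npz")
a=np.radians(-11.5);ex=np.array([np.cos(a),np.sin(a)]);ey=np.array([-ex[1],ex[0]]);g=np.array([.553,.184])
for nme,q in(("top",d),("scene",s)):
    K=q["intrinsics"];TT=q["world_from_camera"];v,u=np.mgrid[:420,:560];z=q["range_z"]
    P=(np.stack([(u-K[0,2])/K[0,0]*z,-(v-K[1,2])/K[1,1]*z,-z],-1)@TT[:3,:3].T+TT[:3,3])[z>0]
    L=np.c_[(P[:,:2]-g)@ex,(P[:,:2]-g)@ey]
    for sg in(1,-1):
        m=(abs(P[:,2]-.097)<.004)&(abs(sg*L[:,1]-67.5e-3)<.0075)&(abs(L[:,0])<.25)
        print(nme,"rail",sg,np.percentile(L[m,0],[1,99]).round(4),"y",np.percentile(L[m,1],[1,99]).round(4),m.sum())
    t=P[(P[:,2]>.16)&(P[:,0]>.1)&(np.hypot(P[:,0],P[:,1])<.9)]
    if len(t):print(" tall",len(t),t.min(0).round(2),t.max(0).round(2))
st=manip.get_state();w,x,y,zq=st["ee_rot"];R=Ro.from_quat([x,y,zq,w]);M=R.as_matrix()
print("tool y ang",np.degrees(np.arctan2(M[1,1],M[0,1])),"shift to rib z.20",M.T@(np.r_[g,.2]-st["position"]))
```

```text
top rail 1 [-0.103  0.128] y [0.0601 0.0744] 1201
top rail -1 [-0.1031  0.1275] y [-0.074  -0.0602] 1220
scene rail 1 [-0.1006  0.1309] y [0.0601 0.0741] 562
scene rail -1 [-0.101   0.1304] y [-0.0749 -0.0602] 708
tool y ang 72.36533786876835 shift to rib z.20 [-0.47133301 -0.23156841  0.03080639]
```

Rails are centred on y=0, and the rib sits at module x of about -14 mm, so there is about 69 mm to go. Moving above it.

```bash
python3 -m crank '[[-0.047,-0.023,0,0,0,8.4],[-0.094,-0.046,0,0,0,16.8],[-0.141,-0.07,0,0,0,25.2],[-0.188,-0.093,0,0,0,33.6],[-0.236,-0.116,0,0,0,42],[-0.283,-0.139,0.01,0,0,50.4],[-0.33,-0.162,0.02,0,0,58.8],[-0.377,-0.185,0.03,0,0,67.2],[-0.424,-0.208,0.03,0,0,75.5],[-0.471,-0.232,0.03,0,0,83.9],[-0.471,-0.232,0.03,0,0,83.9],[-0.471,-0.232,0.03,0,0,83.9],[-0.471,-0.232,0.03,0,0,83.9]]' 1 30
cat > look.py <<'E'
from h import *
from rig import manip,viewer
from scipy.spatial.transform import Rotation as Ro
import sys
st=manip.get_state();w,x,y,z=st["ee_rot"];X=np.eye(4);X[:3,:3]=Ro.from_quat([x,y,z,w]).as_matrix();X[:3,3]=st["position"]
d=viewer.get_image("wrist");cv2.imwrite(f"pics/{sys.argv[1]}.png",d["frame"]);T=X@d["mount"]
K=d["intrinsics"];v,u=np.mgrid[:420,:560];zz=d["range_z"]
P=(np.stack([(u-K[0,2])/K[0,0]*zz,-(v-K[1,2])/K[1,1]*zz,-zz],-1)@T[:3,:3].T+T[:3,3])[zz>0]
m=(abs(P[:,2]-.125)<.006)&(np.hypot(P[:,0]-.555,P[:,1]-.184)<.1)
M=X[:3,:3];print("clock",st["clock"],"pos",st["position"].round(4) if hasattr(st["position"],"round") else st["position"],"tool y ang",np.degrees(np.arctan2(M[1,1],M[0,1])),"tilt z",M[:,2].round(3))
if m.sum()>20:
    c=rect(P[m]);print("rib",c,m.sum(),P[m].mean(0));print("in tool",M.T@(np.r_[c[0],.1]-X[:3,3]))
E
python3 look.py wrist1
```

```text
clock: 1.72
position: [0.5514, 0.1846, 0.2007]
ee_rot: [-0.0, 0.774, 0.633, -0.001]
contact_force: [0.8, 0.5, -0.1]
width: 0.0853
clock 1.725 pos [0.5514 0.1846 0.2007] tool y ang -11.433333947080417 tilt z [-0.002 -0.001 -1.   ]
rib (array([0.5528, 0.1852]), array([0.0435, 0.014 ]), 78.4) 1262 [0.55293523 0.18651189 0.12517192]
in tool [0.00098773 0.00137955 0.10070312]
```

View pics/wrist1.png

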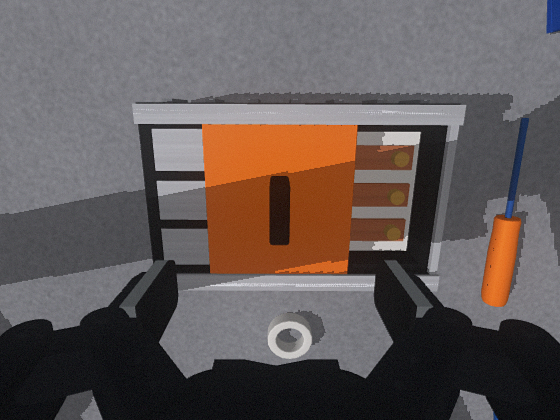

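The rib, at px (280,210), lies along the jaws' normal and 1 mm off centre. Copper is on the right, which is tool +y. Descending to TCP z of about 0.103 and closing.

```bash
python3 -m crank '[[0.001,0.001,0.04,0,0,0],[0.001,0.001,0.07,0,0,0],[0.001,0.001,0.09,0,0,0],[0.001,0.001,0.098,0,0,0],[0.001,0.001,0.098,0,0,0],[0.001,0.001,0.098,0,0,0]]' 1 30
python3 -m crank '[[0,0,0,0,0,0],[0,0,0,0,0,0],[0,0,0,0,0,0],[0,0,0,0,0,0],[0,0,0,0,0,0],[0,0,0,0,0,0],[0,0,0,0,0,0],[0,0,0,0,0,0]]' 0 30
```

```text
clock: 2.52
position: [0.5532, 0.1858, 0.104]
ee_rot: [0.001, 0.774, 0.633, 0.0]
contact_force: [1.2, 0.3, 0.1]
width: 0.0854
clock: 3.52
position: [0.5534, 0.1857, 0.1041]
ee_rot: [0.001, 0.774, 0.633, 0.0]
contact_force: [-0.5, -0.0, 2.3]
width: 0.0134
```

Gripped at 13.4 mm, which matches the 14 mm rib. Sliding 60 mm along tool +y first.

```bash
python3 -m crank '[[0,0.01,0,0,0,0],[0,0.02,0,0,0,0],[0,0.03,0,0,0,0],[0,0.04,0,0,0,0],[0,0.05,0,0,0,0],[0,0.06,0,0,0,0],[0,0.06,0,0,0,0],[0,0.06,0,0,0,0]]'
```

```text
clock: 4.53
position: [0.6141, 0.1732, 0.1042]
ee_rot: [0.002, 0.774, 0.633, 0.001]
contact_force: [1.6, -2.7, -0.8]
width: 0.0131
```

```bash
python3 -m crank '[[0,0.002,0,0,0,0],[0,0.004,0,0,0,0],[0,0.006,0,0,0,0],[0,0.006,0,0,0,0]]'; python3 -m crank '[[0,0.002,0,0,0,0],[0,0.004,0,0,0,0],[0,0.004,0,0,0,0]]'
```

```text
clock: 5.03
position: [0.6197, 0.172, 0.1042]
ee_rot: [0.002, 0.774, 0.633, 0.001]
contact_force: [-3.9, -1.8, 3.4]
width: 0.0135
clock: 5.4
position: [0.6212, 0.1717, 0.1041]
ee_rot: [0.0, 0.774, 0.633, -0.001]
contact_force: [-8.0, -1.2, 7.4]
width: 0.0132
```

The stop is felt: 8 N resistance, only 1.5 of the 4 mm commanded was travelled, and total travel is about 69 mm as predicted. Releasing and rising.

```bash
python3 -m crank '[[0,0,0,0,0,0],[0,0,0,0,0,0],[0,0,0,0,0,0],[0,0,0,0,0,0],[0,0,0,0,0,0],[0,0,0,0,0,0]]' 1
python3 -m crank '[[0,0,-0.02,0,0,0],[0,0,-0.05,0,0,0],[0,0,-0.1,0,0,0],[0,0,-0.13,0,0,0],[0,0,-0.13,0,0,0],[0,0,-0.13,0,0,0],[0,0,-0.13,0,0,0]]' 1
sed -i 's/-.555/-.62/;s/-.184)/-.172)/' look.py; python3 look.py wrist2
python3 - <<'E'
from rig import viewer
from h import *
d=viewer.get_image("scene");cv2.imwrite("pics/scene1.png",d["frame"])
b=np.load("scene0.npz")["frame"][220:360,115:285].astype(int);print("grey module mean diff",abs(d["frame"][220:360,115:285]-b).mean())
E
```

```text
clock: 6.15
position: [0.6213, 0.1717, 0.1041]
ee_rot: [0.0, 0.774, 0.633, -0.001]
contact_force: [-1.0, -0.5, -0.2]
width: 0.0851
clock: 7.02
position: [0.6204, 0.1717, 0.2322]
ee_rot: [-0.001, 0.774, 0.633, -0.002]
contact_force: [0.1, 0.2, -0.1]
width: 0.0856
clock 7.025 pos [0.6204 0.1717 0.2322] tool y ang -11.406269846066643 tilt z [-0.004 -0.002 -1.   ]
rib (array([0.6198, 0.1713]), array([0.0433, 0.0139]), 78.1) 988 [0.61984229 0.17227236 0.12523417]
in tool [-1.52053862e-04 -6.85357639e-05  1.32210841e-01]
grey module mean diff 2.2338095238095237
```

View pics/wrist2.png

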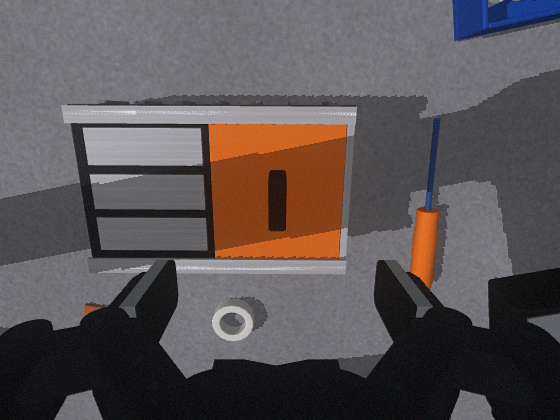

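The orange plate now reaches the end wall at px (345,190), no copper is visible and the fingers are clear. Handing in.

```bash
python3 -c "
from rig import job; print(job.sign_off())"
```

```text
the job is handed in; nothing more can be done
None
```

The orange cover is shut. I pinched its grip rib, slid it about 69 mm along the module's +x until it met its end stop, then let go and backed the arm off about 130 mm upward. I handed the job in at about 7 s.

- **Cover:** The stop showed as roughly 8 N of resistance, at the distance the rails had predicted (about 69 mm). The last wrist picture shows the plate against the end wall with no copper visible. The rib is at (0.620, 0.171), about 68 mm from where it started, which agrees to within about 2 mm.
- **Contact:** The force reading was about zero after I let go.
- **Grey cover:** The arm never went near the grey module. Its part of the scene picture was nearly unchanged, with a mean difference of 2.2 grey levels. I did not measure its grip position directly.

No check failed or disagreed.

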